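# Bolt the sample hatch of a bench instrument

## Task

Lock the sample hatch of the cream bench instrument: slide its barrel bolt fully across into the keeper until it meets its stop, then swing the bolt's handle down so that it lies fully home in the notch, and let go. Work gently, never forcing the handle against the stop or the notched rail, and leave the other things nearby where they are.

Things in the scene. Friction and masses are not known exactly. Their poses are not given: they have to be found in the camera images.
- unit: Cream bench instrument, a fixed block 260 mm (its x) by 400 mm (its y), flat top 90 mm above the bench. Origin at the centre of its underside, z up; its front faces its -x. On its top lies the barrel bolt, parallel to the unit's y, running in two steel brackets 42 mm high and 28 mm wide in x, at y = -108 to -95 and +26 to +36 mm.
- bolt_line (a point): Fixed point on the axis of the bolt's round steel rod (12 mm in diameter), where the handle stands when joint bolt reads 0: at x = -20, y = -65, z = 116 mm in the unit's frame, 26 mm above the unit's top. Axes as the unit's.
- keeper (a point): Mouth of the fixed keeper that the rod enters, on the rod's axis, at y = +53 mm in the unit's frame. The keeper is 42 mm high, 30 mm wide in x and 34 mm long in y.
- bolt (a joint): How far the bolt has slid along the unit's +y, towards the keeper, in m; the handle moves with it. It starts between 0 and 0.018. The stop meets the handle somewhere between 0.042 and 0.076: this differs from start to start, is in no reading, and has to be felt or seen. About 3 N of drag; it stays where it is left.
- handle (a joint): Angle of the handle in rad: 0 straight up from the rod, growing as it swings down towards the unit's front (-x); 1.57 would be level. It turns about the rod's axis with 0.1 N m of drag (1.6 N at the knob), stays where it is left, and starts between 0 and 0.3. Home in the notch it reads about 1.5. Anywhere but at the notch the rail stops it at about 0.95.
- knob (a point): Centre of the dark steel ball knob, 18 mm in diameter, at the end of the handle, 65 mm from the rod's axis. The handle's shank is a round bar 10 mm in diameter.
- gate_base: Dark base strip fixed on the unit's top beside the rod; origin at x = -29, y = -6, z = 90 mm in the unit's frame, axes as the unit's. It carries the rigid steel gate (notched rail and stop, one piece), clamped on it up to 17 mm either way along y, so this pose does not tell where the gate is. More than 25 N of the handle on the gate counts as forcing.
- rail_mid (a point): Fixed point at the height of the gate rail's top, in the middle of its thickness. The rail stands upright, parallel to the rod, 6 mm thick, near face 24 mm in front of the rod's axis, top 13 mm above the axis. It has one notch, 15 mm wide in y, 16 mm deep. It shifts along y with the gate, this point does not.
- stop_top (a point): Fixed point in the middle of the stop's top as it would be with the gate at mid range. The stop is an arch over the rod, 28 mm wide in x, 8 mm in y, top 24 mm above the axis. When the handle touches it (on the handle's +y side) the shank is 2 mm from the notch's far wall and 3 mm from its near wall, so it can swing straight down.
- well_rack: Bystander: green block 85 x 128 x 22 mm on the bench, with small metal wells. Origin under its centre.
- reagent: Bystander: amber bottle 64 mm in diameter, 130 mm high, on the bench. Origin under its centre.
- tip_box: Bystander: grey box 80 x 115 x 68 mm with a clear lid, standing on the unit's top behind the keeper. Origin under its centre.

How it is judged:
By the outcome, as a careful person would: the job done as asked, in the order asked, and still so for the second after the job is handed in, with the robot touching nothing.
It also fails if it takes over 45 s, if anything falls off the work surface, if the arm or the gripper's body presses on something with over 40 N, if the wrist force passes 120 N, or if a joint passes its speed limit or range.

## Robot

A 6-joint arm with a two-finger parallel gripper is mounted at the origin on the work surface. World frame = base frame: x ahead of the robot, y to its left, z up, the work surface at z = 0. Lengths are in m, angles in rad, forces in N, time in s.
With the tool pointing down it reaches from about 0.375 to 0.75 m from the base axis. Payload 9 kg.
Tool frame: the origin (TCP) lies on the front face of the gripper's body, between the roots of the fingers; the fingertips stand 73 mm ahead of it and the grasp point (between the pads) lies 54 mm ahead of it; z points along the fingers, y is the line along which they close (so a half turn about z gives the same grasp; the last joint's range is limited). The gripper opens to 85 mm and grips with 20 to 120 N. Pads are 22 mm wide; open, the fingers measure 114 mm over their backs; the gripper's body (76 mm by 85 mm) begins 54 mm behind the grasp point. The pads swing forward as they close: fully open they stand 13 mm farther back than shut.
Start: joints at [-1.369, 0.104, 0.097, 1.564, 0, 1.353], TCP at [0.245, -0.548, 0.304] pointing down, gripper open.
Joint ranges: [-2.99, 2.99], [-0.84, 1.86], [-1.1, 1.16], [-1.84, 2.11], [-1.51, 1.56], [-3.14, 3.14]. Speed limits (rad/s): [2.22, 2.22, 2.57, 3.14, 3.14, 3.14].

## Interface

Orientations are given as a rotation vector (axis times angle).
In Python, from station import * gives the robot as it stands.
- The arm moves only by the tool jog_arm, never from a script. Its argument "targets" is one flat list of numbers, 7 for each row, row after row: the closure in counts, from 0 (fully open) to 255 (shut), then the shift along the tool's x, y, z in mm, then the turn, a rotation vector about the tool's x, y, z in rad. In form: [grip, tx, ty, tz, wx, wy, wz, grip, tx, ty, tz, wx, wy, wz, ...]. A call has 1 to 20 rows; each row is the pose to reach, as a shift and turn from the pose commanded when the call began, along the tool's axes at that moment; what a row does not reach only later rows make up. A row lasts 1/12 s, in which the tool goes at most 41.7 mm and 7.16 degrees, less where a joint would pass 70% of its speed; a pose out of reach is approached as far as the arm can. A call with a gripper value outside its range is refused whole. The fingers move at their own pace and stop on an object; "newtons" is the grip in N (left out, the last holds). Time passes only in rows, so rows that repeat a pose let the fingers close. It gives the time, the measured TCP pose, the force, the opening and the grip force at its end, in the units of the state.
- sense(): the state, without advancing time (a new reading comes with each control period).
- grab_frame(name): name is "side" or "top"; returns (picture, depth): 400x640x3 uint8, red, green, blue; 400x640 float32, m along the optical axis (not along the pixel's ray), 0 where there is no reading.
- calibration(name): a dict with "vfov" (degrees; the focal length in pixels is half the picture's height over the tangent of half this angle, whatever the lens; pixels are square), "cx", "cy" (the principal point, pixels), "dist_coeffs" ([k1, k2, p1, p2, k3] as OpenCV has them; the pictures are not rectified), "T" (4x4, takes a point from camera to world coordinates). Camera axes: x right, y down, z forward; pixel columns grow to the right and rows downward; lengths in m; the calibration is good to about 2 mm. A picture is of the moment at which its call begins. calibration takes no time and is no camera call.
- sign_off(): hands the job in; it is judged then, once.
The state is a dict: "t": time; "joint_positions": joint angles; "qd": joint speeds; "joint_efforts": joint torques, N m; "tool_pos": TCP position; "orientation": TCP orientation; "force": force on the tool from outside, world axes, zero at the start; "torque": the same for the moment, N m; "finger_gap": finger opening in m; "grasp_force": force on a finger pad.
Only numpy, scipy, OpenCV 4.12 (cv2) and the standard library are available. Lean on these libraries where they do the work, as an engineer would, in place of code of your own. Each camera call takes 0.05 s, during which the arm holds its last target. There are 200 camera calls.

## Working session

There is one attempt and no reset: what is moved stays moved. The work goes in short steps, Python scripts to look and compute and a tool call to move; the robot and the scene stay as the last step left them, time stands still between calls to the robot, and variables do not carry over. Pictures are saved under pics/ and viewed, at most 10 in all, crops included, and the job is handed in when it is done.

Besides the shell and the picture viewer there is one more tool, called after "Emit:" as a command line: name --argument value ..., lists and objects as JSON in quotes. jog_arm: Moves the arm, as the interface text tells. Its arguments: {"type":"object","properties":{"targets":{"type":"array"},"newtons":{"type":"number"}},"required":["targets"]}

```bash
mkdir -p pics
cat > h.py <<'E'
from station import *
import numpy as np, cv2
def K(n):
    c=calibration(n); f=200/np.tan(np.radians(c["vfov"])/2)
    return np.array([[f,0,c["cx"]],[0,f,c["cy"]],[0,0,1.]]),np.array(c["dist_coeffs"],float),np.array(c["T"])
def ray(n,u,v):
    k,d,T=K(n); p=cv2.undistortPoints(np.array([[[u,v]]],float),k,d)[0,0]
    return T[:3,3],T[:3,:3]@np.array([p[0],p[1],1.])
def proj(n,P):
    k,d,T=K(n); Ti=np.linalg.inv(T); r,_=cv2.Rodrigues(Ti[:3,:3])
    return cv2.projectPoints(np.atleast_2d(np.array(P,float)),r,Ti[:3,3],k,d)[0][:,0]
def at(n,u,v,z):
    o,r=ray(n,u,v); return o+r*(z-o[2])/r[2]
def tri(a,b):
    (o1,r1),(o2,r2)=ray("side",*a),ray("top",*b)
    A=np.c_[r1,-r2]; s=np.linalg.lstsq(A,o2-o1,rcond=None)[0]
    p,q=o1+r1*s[0],o2+r2*s[1]; return (p+q)/2,np.linalg.norm(p-q)
def dp(n,u,v,D):
    o,r=ray(n,u,v); return o+r*D[int(round(v)),int(round(u))]
def snap(n,f):
    im,D=grab_frame(n); cv2.imwrite(f"pics/{f}.png",im[:,:,::-1]); np.save(f"pics/{f}.npy",D); return im,D
E
python3 - <<'E'
from h import *
for n in("side","top"):
    snap(n,n+"0"); print(n,calibration(n))
s=sense(); print({k:np.round(v,3) for k,v in s.items()})
E
```

```text
side {'vfov': 47.94560953368152, 'cx': 317.5108999569512, 'cy': 199.3246551693517, 'dist_coeffs': array([-0.10942319,  0.        ,  0.        ,  0.        ,  0.        ]), 'T': array([[-0.81244847, -0.33947251,  0.47401045,  0.03537703],
       [-0.58257596,  0.50486492, -0.63695892,  0.75177224],
       [-0.0230812 , -0.79364339, -0.60794526,  0.81564048],
       [ 0.        ,  0.        ,  0.        ,  1.        ]])}
top {'vfov': 53.99920705119911, 'cx': 317.3198205097055, 'cy': 191.94620387132676, 'dist_coeffs': array([0.03395861, 0.        , 0.        , 0.        , 0.        ]), 'T': array([[-0.08566656, -0.97419993,  0.20879592,  0.36521259],
       [-0.99631136,  0.08481327, -0.01305332,  0.05160427],
       [-0.00499212, -0.20914398, -0.97787211,  1.09617379],
       [ 0.        ,  0.        ,  0.        ,  1.        ]])}
{'t': np.float64(0.1), 'joint_positions': array([-1.369,  0.105,  0.097,  1.564,  0.   ,  1.353]), 'qd': array([ 0.001, -0.002,  0.001, -0.002,  0.   , -0.   ]), 'joint_efforts': array([ 6.0000e-03, -5.5821e+01,  5.0472e+01,  1.3000e-02, -0.0000e+00,
        0.0000e+00]), 'tool_pos': array([ 0.245, -0.548,  0.303]), 'orientation': array([-3.071, -0.654, -0.   ]), 'force': array([-0.629,  0.805,  0.057]), 'torque': array([ 0.01 ,  0.   , -0.009]), 'grasp_force': np.float64(0.0), 'finger_gap': np.float64(0.086)}
```

View pics/side0.png

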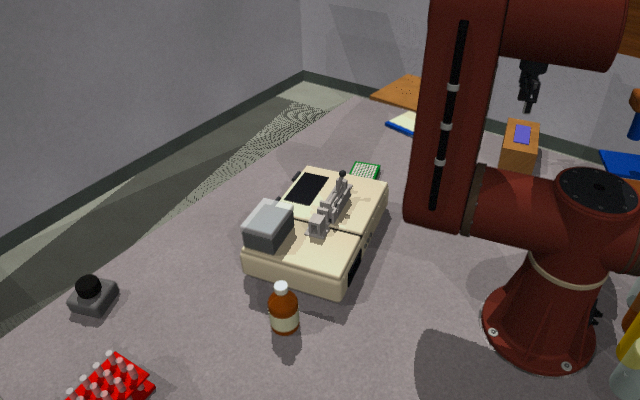

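View pics/top0.png

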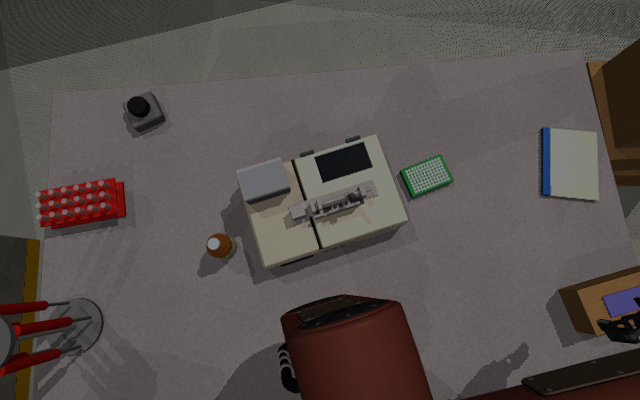

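The instrument is at the centre of both pictures. The side view shows the knob near (342,173), and the top view has the bolt from about (290,213) to (375,187). I'll enlarge both.

Run:
```python
import cv2
a=cv2.imread("pics/side0.png")[150:310,230:400]; b=cv2.imread("pics/top0.png")[125:275,225:420]
cv2.imwrite("pics/cs0.png",cv2.resize(a,None,fx=3.7,fy=3.7,interpolation=2)); cv2.imwrite("pics/ct0.png",cv2.resize(b,None,fx=4,fy=4,interpolation=2))
```

```text
(no output)
```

View pics/cs0.png

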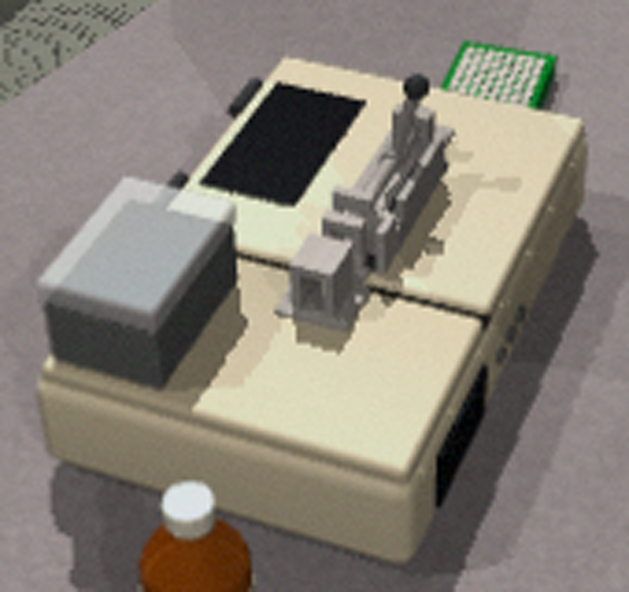

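View pics/ct0.png

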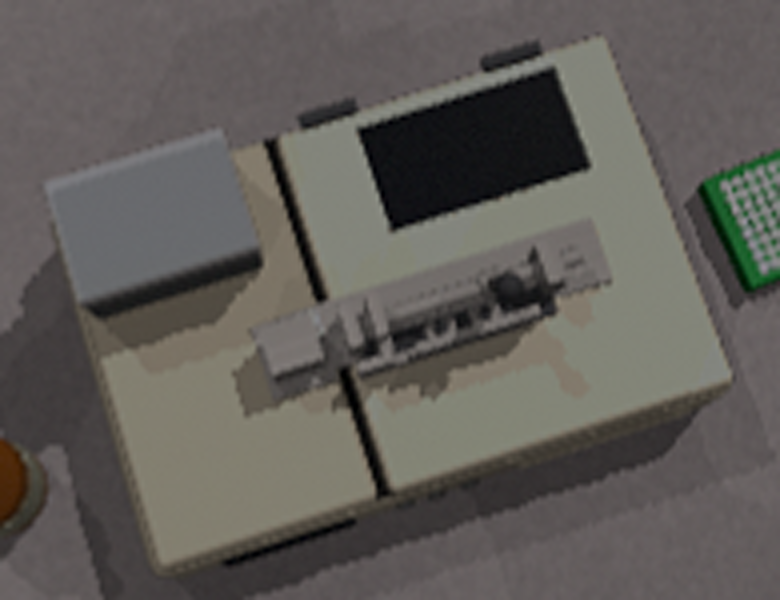

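Side crop: the knob is at (416,87) and the unit's top corners are at (405,468), (40,378), (583,122) and (285,60). Top crop: the knob is at (509,288) and the corners are at (603,37), (730,380) and (160,567). The gate has its notched rail in front and its stop is left of the knob. I'll compute from these.

```bash
cat >> h.py <<'E'
S=lambda x,y:(230+x/3.7-.37,150+y/3.7-.37)
Tp=lambda x,y:(225+x/4-.37,125+y/4-.37)
E
python3 - <<'E'
from h import *
from scipy.optimize import least_squares
kn,e=tri(S(416,87),Tp(509,288)); print("knob",kn,e)
Ds,Dt=np.load("pics/side0.npy"),np.load("pics/top0.npy")
print("knob depth",dp("side",342,173,Ds),dp("top",352,197,Dt))
for p in [(470,250),(300,520),(620,300)]: print("top z",dp("top",*Tp(*p),Dt))
so={(-130,200):(405,468),(130,200):(40,380),(-130,-200):(583,122),(130,-200):(285,60)}
to={(130,-200):(603,37),(-130,-200):(730,380),(-130,200):(160,567)}
for c in [(-130,200),(130,-200),(-130,-200)]: print(c,tri(S(*so[c]),Tp(*to[c])))
def M(q,L): 
    c,s=np.cos(q[2]),np.sin(q[2]); return np.array([[q[0]+c*x/1e3-s*y/1e3,q[1]+s*x/1e3+c*y/1e3,z/1e3] for x,y,z in L])
def res(q):
    r=[]
    for n,o,f in(("side",so,S),("top",to,Tp)):
        r.append(proj(n,M(q,[(*k,90) for k in o]))-np.array([f(*v) for v in o.values()]))
    return np.vstack(r).ravel()
r=least_squares(res,[.5,.0,.3]); print(r.x,r.fun.reshape(-1,2).round(1))
q=r.x
# knob in unit frame
c,s=np.cos(q[2]),np.sin(q[2]); d=kn-[q[0],q[1],0]; print("knob unit",[c*d[0]+s*d[1],-s*d[0]+c*d[1],d[2]])
print("world bolt0, keeper",M(q,[(-20,-65,116),(-20,53,116),(-49,0,129)]))
E
```

```text
knob [ 0.54425319 -0.04129958  0.17650137] 0.002725337949668972
knob depth [ 0.54065324 -0.03292086  0.18327351] [ 0.53985826 -0.04091811  0.18818505]
top z [ 0.58755179 -0.02796056  0.08881084]
top z [0.42220024 0.09675179 0.08936822]
top z [ 0.54550612 -0.1217878   0.0903333 ]
(-130, 200) (array([0.40170321, 0.18728592, 0.0892091 ]), np.float64(0.002163110480357035))
(130, -200) (array([ 0.72991025, -0.13313594,  0.08118609]), np.float64(0.0011226062607383102))
(-130, -200) (array([ 0.48850961, -0.18730688,  0.08349062]), np.float64(0.0007455476065659837))
[0.56517063 0.03049515 0.23147458] [[ 1.9  3.8]
 [-4.1 -2.6]
 [ 2.7 -2.6]
 [-1.7 -3.4]
 [ 0.5 -4. ]
 [ 3.3  0.8]
 [-3.3  3.5]]
knob unit [np.float64(-0.03683019889396811), np.float64(-0.06508116884680133), np.float64(0.1765013684770952)]
world bolt0, keeper [[ 0.5606159  -0.03735951  0.116     ]
 [ 0.53354516  0.07749333  0.116     ]
 [ 0.5174775   0.01925391  0.129     ]]
```

```bash
cat >> h.py <<'E'
def cloud(n,D):
    k,d,T=K(n); v,u=np.nonzero(D>0); z=D[v,u]
    p=cv2.undistortPoints(np.c_[u,v].astype(float)[:,None],k,d)[:,0]
    return (np.c_[p*z[:,None],z])@T[:3,:3].T+T[:3,3]
def tounit(P,q):
    c,s=np.cos(q[2]),np.sin(q[2]); d=P-[q[0],q[1],0]; return np.c_[c*d[:,0]+s*d[:,1],-s*d[:,0]+c*d[:,1],d[:,2]]*[1e3]*1
E
python3 - <<'E'
from h import *
q=[.56517,.0305,.2285]
for n in("side","top"):
    U=tounit(cloud(n,np.load(f"pics/{n}0.npy")),q)
    u=U[(abs(U[:,0])<160)&(abs(U[:,1])<230)&(U[:,2]>40)]
    top=u[abs(u[:,2]-90)<6]
    print(n,"topz",np.median(top[:,2]),top[:,2].std())
    for a in range(-180,200,40):
        t=top[abs(top[:,1]-a)<4]; print("y",a,"x",t[:,0].min().round(),t[:,0].max().round(),end="; ")
    print()
    for a in range(-110,130,40):
        t=top[abs(top[:,0]-a)<4]; print("x",a,"y",t[:,1].min().round(),t[:,1].max().round(),end="; ")
    print()
    h=u[(abs(u[:,0]+30)<45)&(u[:,1]<110)]
    for a in range(-120,100,6):
        t=h[(abs(h[:,1]-a)<3)&(h[:,2]>108)]
        if len(t): print(a,"zmax",t[:,2].max().round(), "x of z>125", t[t[:,2]>125][:,0].round().astype(int)[:8])
E
```

```text
side topz 88.53836945520455 1.7626864750746463
y -180 x -125.0 122.0; y -140 x -125.0 132.0; y -100 x -126.0 122.0; y -60 x -126.0 123.0; y -20 x -124.0 126.0; y 20 x -125.0 68.0; y 60 x -125.0 48.0; y 100 x -124.0 41.0; y 140 x -125.0 41.0; y 180 x -124.0 123.0; 
x -110 y -193.0 194.0; x -70 y -192.0 195.0; x -30 y -188.0 194.0; x 10 y -173.0 194.0; x 50 y -193.0 196.0; x 90 y -195.0 195.0; 
-108 zmax 131.0 x of z>125 [ -8 -24 -26 -29 -31 -34]
-102 zmax 132.0 x of z>125 [ -8  -8 -11 -23 -28 -30 -34]
-96 zmax 131.0 x of z>125 [ -7 -10 -26 -11 -24 -27 -30 -32]
-90 zmax 128.0 x of z>125 [ -9 -12 -28]
-84 zmax 128.0 x of z>125 [-46 -48]
-78 zmax 128.0 x of z>125 [-44 -48 -49]
-72 zmax 128.0 x of z>125 [-46 -49 -48 -50]
-66 zmax 186.0 x of z>125 [-33 -35 -37 -35 -41 -43 -25 -31]
-60 zmax 187.0 x of z>125 [-32 -35 -39 -29 -32 -37 -40 -42]
-54 zmax 186.0 x of z>125 [-36 -33 -38 -31 -34 -36 -39 -44]
-48 zmax 181.0 x of z>125 [-38 -46 -52 -47 -50]
-42 zmax 128.0 x of z>125 [-47 -49]
-36 zmax 129.0 x of z>125 [-45 -46 -49 -51 -50]
-30 zmax 129.0 x of z>125 [-46 -47 -48]
-24 zmax 128.0 x of z>
[... 2425 characters left out ...]
25 []
6 zmax 142.0 x of z>125 [-10 -18 -20 -25 -29 -34 -34 -37]
12 zmax 145.0 x of z>125 [ -6  -7  -8  -9 -11 -11 -13 -14]
18 zmax 144.0 x of z>125 [-10 -10 -16 -17 -18 -24 -26 -26]
24 zmax 136.0 x of z>125 [ -8 -11 -11 -13 -16 -18 -21 -25]
30 zmax 135.0 x of z>125 [ -7  -8 -10 -11 -11 -13 -14 -14]
36 zmax 133.0 x of z>125 [ -7 -16 -24 -32 -34]
54 zmax 135.0 x of z>125 [ -6  -7  -7  -9 -10 -12 -12 -14]
60 zmax 134.0 x of z>125 [ -7  -7  -8  -9 -10 -11 -13 -13]
66 zmax 136.0 x of z>125 [ -7  -8  -8  -9 -11 -11 -13 -14]
72 zmax 135.0 x of z>125 [ -5  -6  -9  -9 -11 -12 -12 -13]
78 zmax 134.0 x of z>125 [ -5  -7  -7  -8  -9 -10 -12 -13]
84 zmax 134.0 x of z>125 [ -7 -10 -11 -13 -13 -15 -18 -19]
```

```bash
cat >> h.py <<'E'
q0=[.56517,.0305,.2285]
def goto(Pu,yaw=True):
    """tool shift (mm) from the present pose so that the grasp point is at unit point Pu (mm), and turn about tool z"""
    from scipy.spatial.transform import Rotation as R
    s=sense(); r=R.from_rotvec(s["orientation"]); c,sn=np.cos(q0[2]),np.sin(q0[2]); x,y,z=np.array(Pu)/1e3
    w=np.array([q0[0]+c*x-sn*y,q0[1]+sn*x+c*y,z+.054])
    G=R.from_matrix(np.array([[c,sn,0],[sn,-c,0],[0,0,-1]]))
    return (r.inv().apply(w-s["tool_pos"])*1e3).round(1),(r.inv()*G).as_rotvec().round(3)
E
python3 - <<'E'
from h import *
from scipy.optimize import least_squares
for n in("side","top"):
    U=tounit(cloud(n,np.load(f"pics/{n}0.npy")),q0)
    k=U[(abs(U[:,0]+37)<20)&(abs(U[:,1]+60)<20)&(U[:,2]>172)&(U[:,2]<195)]
    f=least_squares(lambda p:np.linalg.norm(k-p,axis=1)-9,[-37,-60,178],loss="soft_l1"); print(n,"knob",len(k),f.x.round(1),np.abs(f.fun).mean())
    t=U[(U[:,2]>137.5)&(U[:,2]<147)&(abs(U[:,0]+20)<16)&(U[:,1]>-5)&(U[:,1]<35)]
    print(" stop y",np.percentile(t[:,1],[0,10,50,90,100]).round(1))
    r=U[(U[:,2]>124)&(U[:,2]<134)&(abs(U[:,0]+47)<5)&(abs(U[:,1])<45)]; ys=np.sort(r[:,1]); g=np.argsort(np.diff(ys))[-2:]; print(" rail gaps",[(ys[i].round(1),ys[i+1].round(1)) for i in g],ys.max())
    e=U[(U[:,2]>129)&(abs(U[:,0]+20)<16)&(U[:,1]>44)&(U[:,1]<100)]; print(" keeper y",e[:,1].min(),e[:,1].max(),"x",e[:,0].min(),e[:,0].max())
print(goto([-37,-62,233]))
E
```

```text
side knob 41 [-36.2 -62.6 178.1] 1.1486494345608584
 stop y [11.2 12.6 16.3 19.7 21.2]
 rail gaps [(np.float64(22.9), np.float64(28.6)), (np.float64(-1.8), np.float64(13.9))] 37.17800993122343
 keeper y 55.56249716702173 90.22313602778219 x -35.825505191797575 -5.984219839053155
top knob 45 [-36.  -65.5 179.8] 0.6080623322304181
 stop y [ 8.   8.8 11.9 15.1 15.9]
 rail gaps [(np.float64(-23.5), np.float64(-21.7)), (np.float64(-5.3), np.float64(8.1))] 32.52149430930933
 keeper y 51.49947509070045 84.74320262427807 x -35.8065787940086 -6.054305044641769
(array([ 480.3, -343.4,   16.7]), array([-0.001, -0.   ,  0.191]))
```

The keeper shows a camera bias of about +3 mm (side) and −2 mm (top) along the unit's y. With that removed, the knob is at unit (−36, −64.5, 179), so bolt ≈ 0 and handle ≈ 0.25. The stop's near face is at y ≈ 9.7, so contact should come near bolt ≈ 0.069. The notch position agrees. I'll move above the knob now.

Emit:
jog_arm --targets '[0,480,-341,16,0,0,0.191,0,480,-341,16,0,0,0.191,0,480,-341,16,0,0,0.191,0,480,-341,16,0,0,0.191,0,480,-341,16,0,0,0.191,0,480,-341,16,0,0,0.191,0,480,-341,16,0,0,0.191,0,480,-341,16,0,0,0.191,0,480,-341,16,0,0,0.191,0,480,-341,16,0,0,0.191,0,480,-341,16,0,0,0.191,0,480,-341,16,0,0,0.191,0,480,-341,16,0,0,0.191,0,480,-341,16,0,0,0.191,0,480,-341,16,0,0,0.191,0,480,-341,16,0,0,0.191,0,480,-341,16,0,0,0.191,0,480,-341,16,0,0,0.191,0,480,-341,16,0,0,0.191,0,480,-341,16,0,0,0.191]' --newtons 20

```text
t: 1.77
tool_pos: [0.5436, -0.0422, 0.288]
orientation: [3.121, 0.355, 0.0]
force: [0.5, -0.8, -0.2]
finger_gap: 0.0853
grasp_force: 0.0
```

Run:
```python
from h import *
s=sense(); print(s["t"],s["force"].round(1),s["joint_positions"].round(2)); print(goto([-36,-64.5,184]))
```

```text
1.7667 [ 0.5 -0.8 -0.2] [-0.32 -0.07 -0.1   1.53 -0.    2.6 ]
(array([ 1.5, -1.4, 50. ]), array([ 0.   , -0.   , -0.002]))
```

Emit:
jog_arm --targets '[0,1.5,-1.5,25,0,0,0,0,1.5,-1.5,50,0,0,0,0,1.5,-1.5,50,0,0,0,90,1.5,-1.5,50,0,0,0,120,1.5,-1.5,50,0,0,0,150,1.5,-1.5,50,0,0,0,180,1.5,-1.5,50,0,0,0,210,1.5,-1.5,50,0,0,0,230,1.5,-1.5,50,0,0,0,230,1.5,-1.5,50,0,0,0,230,1.5,-1.5,50,0,0,0,230,1.5,-1.5,50,0,0,0]' --newtons 20

```text
t: 2.77
tool_pos: [0.5454, -0.0393, 0.2389]
orientation: [3.12, 0.358, 0.002]
force: [-0.2, -1.1, 6.2]
finger_gap: 0.016
grasp_force: 19.5
```

Run:
```python
from h import *
s=sense(); print(s["t"],s["force"].round(1),s["finger_gap"]); print(goto([-36,-64.5,184]))
a,_=snap("side","s1"); b,_=snap("top","t1")
cv2.imwrite("pics/c1.png",np.hstack([cv2.resize(x,(400,400),interpolation=2) for x in (a[130:250,290:410],b[140:240,290:390])])[:,:,::-1])
```

```text
2.7667 [-0.2 -1.1  6.2] 0.016047636906671433
(array([-0.9,  1. ,  0.9]), array([ 0.001, -0.001,  0.   ]))
```

View pics/c1.png

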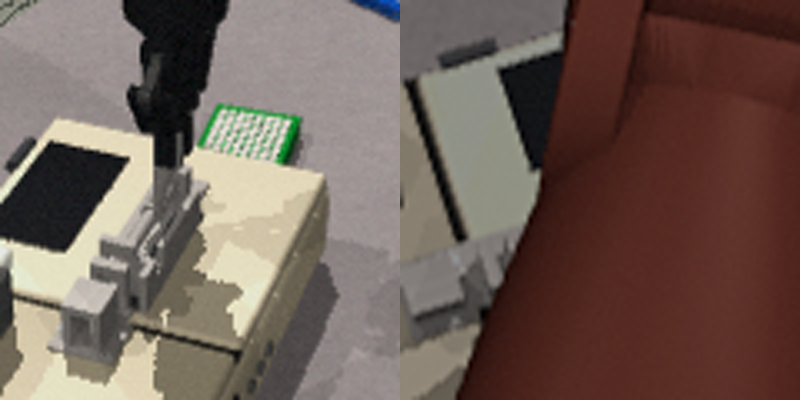

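The side view shows the fingers holding the knob on top of the handle. There is a mild vertical preload of 6 N. I'll slide 25 mm first and check the drag.

Emit:
jog_arm --targets '[230,0,-3,-1,0,0,0,230,0,-7,-1,0,0,0,230,0,-11,-1,0,0,0,230,0,-15,-1,0,0,0,230,0,-19,-1,0,0,0,230,0,-23,-1,0,0,0,230,0,-25,-1,0,0,0]'

```text
t: 3.45
tool_pos: [0.5392, -0.0141, 0.2389]
orientation: [3.121, 0.359, -0.0]
force: [1.9, -2.8, 0.4]
finger_gap: 0.0157
grasp_force: 19.9
```

Run:
```python
from h import *
s=sense(); print(s["t"],s["force"].round(1),s["torque"].round(2),s["finger_gap"]); print(goto([-36,0,184]))
U=tounit(s["tool_pos"][None],q0)[0]; print("tcp unit",U.round(1))
a,_=snap("side","s2")
cv2.imwrite("pics/c2.png",cv2.resize(a[140:220,300:380],(560,560),interpolation=2)[:,:,::-1])
```

```text
3.45 [ 1.9 -2.8  0.4] [-0.63 -0.44  0.01] 0.01574624998487811
(array([ -0.6, -37.6,   0.9]), array([0.   , 0.   , 0.001]))
tcp unit [-35.4 -37.6 238.9]
```

View pics/c2.png

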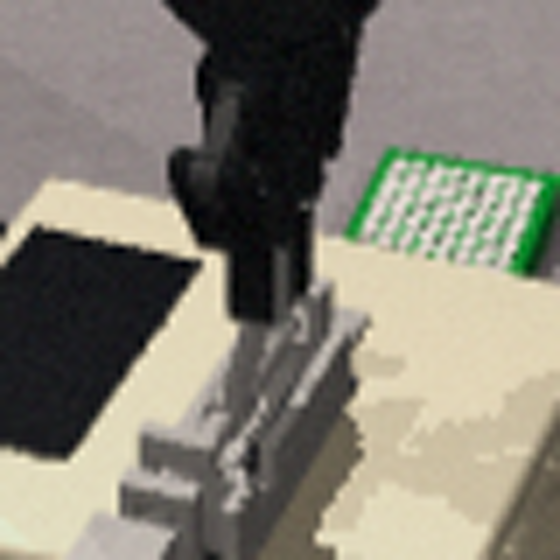

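The handle follows the gripper with about 3 N of drag. I'll go close to the expected stop and then feel for it.

Emit:
jog_arm --targets '[230,0,-4,0,0,0,0,230,0,-9,0,0,0,0,230,0,-14,0,0,0,0,230,0,-19,0,0,0,0,230,0,-24,0,0,0,0,230,0,-29,0,0,0,0,230,0,-33,0,0,0,0,230,0,-36,0,0,0,0,230,0,-36,0,0,0,0]'

```text
t: 4.25
tool_pos: [0.531, 0.0211, 0.2389]
orientation: [-3.12, -0.36, 0.0]
force: [0.4, 0.7, 0.7]
finger_gap: 0.0159
grasp_force: 19.9
```

Emit:
jog_arm --targets '[230,0,-0.7,0,0,0,0,230,0,-1.5,0,0,0,0,230,0,-1.5,0,0,0,0]'

```text
t: 4.5
tool_pos: [0.5308, 0.0217, 0.2389]
orientation: [3.121, 0.358, -0.0]
force: [1.8, -1.0, 1.5]
finger_gap: 0.0161
grasp_force: 19.9
```

Emit:
jog_arm --targets '[230,0,-0.7,0,0,0,0,230,0,-1.5,0,0,0,0,230,0,-1.5,0,0,0,0]'

```text
t: 4.75
tool_pos: [0.5305, 0.0232, 0.2389]
orientation: [3.121, 0.358, -0.0]
force: [1.7, -1.9, 0.4]
finger_gap: 0.0159
grasp_force: 19.9
```

Emit:
jog_arm --targets '[230,0,-0.5,0,0,0,0,230,0,-1,0,0,0,0,230,0,-1,0,0,0,0]'

```text
t: 5.0
tool_pos: [0.5302, 0.0243, 0.2389]
orientation: [3.121, 0.359, -0.0]
force: [2.2, -2.1, 0.1]
finger_gap: 0.0164
grasp_force: 19.9
```

Emit:
jog_arm --targets '[230,0,-0.5,0,0,0,0,230,0,-1,0,0,0,0,230,0,-1,0,0,0,0]'

```text
t: 5.25
tool_pos: [0.53, 0.0253, 0.2388]
orientation: [3.121, 0.359, -0.0]
force: [1.7, -3.0, 0.2]
finger_gap: 0.0159
grasp_force: 19.9
```

Emit:
jog_arm --targets '[230,0,-0.5,0,0,0,0,230,0,-1,0,0,0,0,230,0,-1,0,0,0,0]'

```text
t: 5.5
tool_pos: [0.5298, 0.0261, 0.2389]
orientation: [3.121, 0.359, -0.0]
force: [1.4, -3.6, 0.6]
finger_gap: 0.0162
grasp_force: 19.9
```

Emit:
jog_arm --targets '[230,0,-0.5,0,0,0,0,230,0,-1,0,0,0,0,230,0,-1,0,0,0,0]'

```text
t: 5.75
tool_pos: [0.5298, 0.0264, 0.2389]
orientation: [3.119, 0.357, 0.0]
force: [3.0, -7.3, -1.4]
finger_gap: 0.0156
grasp_force: 20.0
```

Emit:
jog_arm --targets '[230,0,-0.5,0,0,0,0,230,0,-1,0,0,0,0,230,0,-1,0,0,0,0]'

```text
t: 6.0
tool_pos: [0.5297, 0.0268, 0.2389]
orientation: [3.118, 0.357, 0.0]
force: [3.2, -10.8, -1.6]
finger_gap: 0.016
grasp_force: 20.2
```

Contact was felt at unit y ≈ 4.4, where the force rose from 3 to 11 N; this matches the vision estimate. I'll ease the push off and start the swing along the arc, stopping before the rail.

Emit:
jog_arm --targets '[230,0,0.7,0,0,0,0,230,0,1.3,0,0,0,0,230,-3,1.3,0.9,0,0,0,230,-6.2,1.3,1.9,0,0,0,230,-9.2,1.3,3.2,0,0,0,230,-12.2,1.3,4.5,0,0,0,230,-15,1.3,6,0,0,0,230,-17.9,1.3,7.6,0,0,0,230,-20.6,1.3,9.4,0,0,0,230,-23.3,1.3,11.2,0,0,0,230,-25.7,1.3,13.2,0,0,0,230,-28.2,1.3,15.4,0,0,0,230,-30.5,1.3,17.7,0,0,0,230,-32.8,1.3,20.1,0,0,0,230,-32.8,1.3,20.1,0,0,0]'

```text
t: 7.25
tool_pos: [0.4975, 0.0189, 0.2191]
orientation: [3.12, 0.358, 0.0]
force: [-0.5, -5.5, 2.5]
finger_gap: 0.0163
grasp_force: 21.1
```

Run:
```python
from h import *
s=sense(); print(s["t"],s["force"].round(1),s["finger_gap"],tounit(s["tool_pos"][None],q0)[0].round(1))
a,_=snap("side","s3")
cv2.imwrite("pics/c3.png",cv2.resize(a[150:250,290:390],(600,600),interpolation=2)[:,:,::-1])
```

```text
7.25 [-0.5 -5.5  2.5] 0.01629358241206126 [-68.5   4.  219.1]
```

View pics/c3.png

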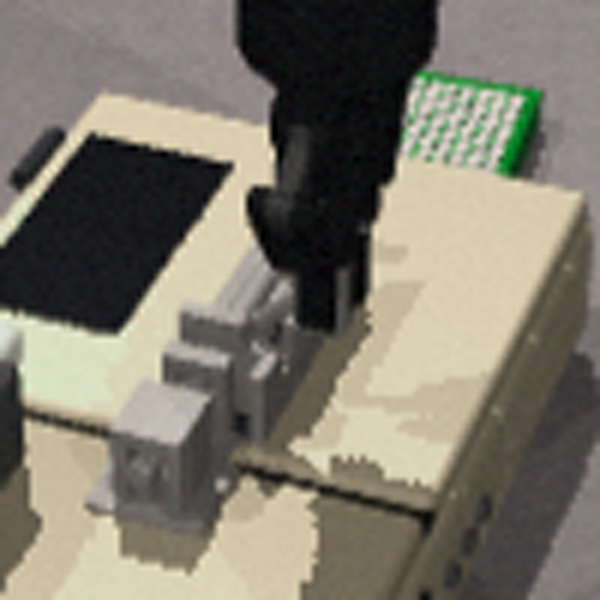

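The handle is alongside the stop arch, lowered to about 0.85 rad, and forces are low. I'll continue into the notch, checking once past the rail-block angle.

Emit:
jog_arm --targets '[230,-2,0.4,2.5,0,0,0,230,-4,0.4,5.1,0,0,0,230,-5.8,0.4,7.8,0,0,0,230,-5.8,0.4,7.8,0,0,0]'

```text
t: 7.63
tool_pos: [0.4918, 0.0175, 0.2111]
orientation: [3.12, 0.358, -0.001]
force: [-1.3, -4.9, 1.4]
finger_gap: 0.0162
grasp_force: 21.4
```

Emit:
jog_arm --targets '[230,-1.7,0,2.7,0,0,0,230,-3.2,0,5.6,0,0,0,230,-3.2,0,5.6,0,0,0]'

```text
t: 7.88
tool_pos: [0.4888, 0.0167, 0.2053]
orientation: [3.12, 0.358, -0.001]
force: [-1.3, -4.6, 1.0]
finger_gap: 0.0164
grasp_force: 21.7
```

Emit:
jog_arm --targets '[230,-1.4,0,3,0,0,0,230,-2.7,0,5.9,0,0,0,230,-3.8,0,9,0,0,0,230,-4.8,0,12.1,0,0,0,230,-5.6,0,15.2,0,0,0,230,-6.2,0,18.4,0,0,0,230,-6.2,0,18.4,0,0,0]'

```text
t: 8.47
tool_pos: [0.4827, 0.0153, 0.1865]
orientation: [3.121, 0.358, -0.001]
force: [-0.6, -5.8, -0.9]
finger_gap: 0.0159
grasp_force: 22.3
```

Emit:
jog_arm --targets '[230,-0.3,0,2,0,0,0,230,-0.5,0,4,0,0,0,230,-0.5,0,4,0,0,0]'

```text
t: 8.72
tool_pos: [0.4822, 0.0152, 0.1827]
orientation: [3.121, 0.358, -0.001]
force: [-0.5, -6.1, 0.9]
finger_gap: 0.0161
grasp_force: 22.6
```

Run:
```python
from h import *
s=sense(); print(s["t"],s["force"].round(1),s["finger_gap"],tounit(s["tool_pos"][None],q0)[0].round(1))
```

```text
8.7167 [-0.5 -6.1  0.9] 0.016091891859758133 [-84.3   3.9 182.7]
```

Emit:
jog_arm --targets '[230,-0.1,0,1,0,0,0,230,-0.1,0,1,0,0,0]'

```text
t: 8.88
tool_pos: [0.4821, 0.0152, 0.1819]
orientation: [3.12, 0.358, -0.001]
force: [-2.0, -4.9, 2.8]
finger_gap: 0.016
grasp_force: 22.7
```

Emit:
jog_arm --targets '[230,0,0,1,0,0,0,230,0,0,1,0,0,0]'

```text
t: 9.05
tool_pos: [0.482, 0.0152, 0.1809]
orientation: [3.12, 0.358, -0.002]
force: [-2.2, -6.2, 2.6]
finger_gap: 0.0161
grasp_force: 22.7
```

Emit:
jog_arm --targets '[230,0,0,1,0,0,0,230,0,0,1,0,0,0]'

```text
t: 9.22
tool_pos: [0.482, 0.0151, 0.1799]
orientation: [3.12, 0.358, -0.002]
force: [-1.7, -6.1, 3.1]
finger_gap: 0.0159
grasp_force: 22.8
```

Emit:
jog_arm --targets '[230,0,0,1,0,0,0,230,0,0,1,0,0,0]'

```text
t: 9.38
tool_pos: [0.4821, 0.0152, 0.1789]
orientation: [3.12, 0.358, -0.002]
force: [-1.5, -6.2, 2.6]
finger_gap: 0.016
grasp_force: 22.8
```

Emit:
jog_arm --targets '[230,0,0,1,0,0,0,230,0,0,1,0,0,0]'

```text
t: 9.55
tool_pos: [0.482, 0.0152, 0.1779]
orientation: [3.12, 0.358, -0.002]
force: [-2.3, -6.5, 3.1]
finger_gap: 0.0158
grasp_force: 22.8
```

Emit:
jog_arm --targets '[230,0,0,0.8,0,0,0,230,0,0,0.8,0,0,0]'

```text
t: 9.72
tool_pos: [0.482, 0.0151, 0.1771]
orientation: [3.12, 0.358, -0.002]
force: [-1.9, -5.4, 2.4]
finger_gap: 0.0163
grasp_force: 22.9
```

Emit:
jog_arm --targets '[230,0,0,0.8,0,0,0,230,0,0,0.8,0,0,0]'

```text
t: 9.88
tool_pos: [0.4819, 0.0151, 0.1763]
orientation: [3.12, 0.358, -0.002]
force: [-3.4, -5.7, 2.6]
finger_gap: 0.0157
grasp_force: 22.9
```

Emit:
jog_arm --targets '[230,0,0,0.8,0,0,0,230,0,0,0.8,0,0,0]'

```text
t: 10.05
tool_pos: [0.482, 0.0152, 0.1755]
orientation: [3.12, 0.358, -0.002]
force: [-2.6, -5.5, 2.4]
finger_gap: 0.0162
grasp_force: 22.9
```

Run:
```python
from h import *
s=sense(); print(s["t"],s["force"].round(1),s["torque"].round(2),tounit(s["tool_pos"][None],q0)[0].round(1))
a,_=snap("side","s4")
cv2.imwrite("pics/c4.png",cv2.resize(a[180:260,290:370],(640,600),interpolation=2)[:,:,::-1])
```

```text
10.05 [-2.6 -5.5  2.4] [-1.2   0.41  0.  ] [-84.5   3.9 175.5]
```

View pics/c4.png

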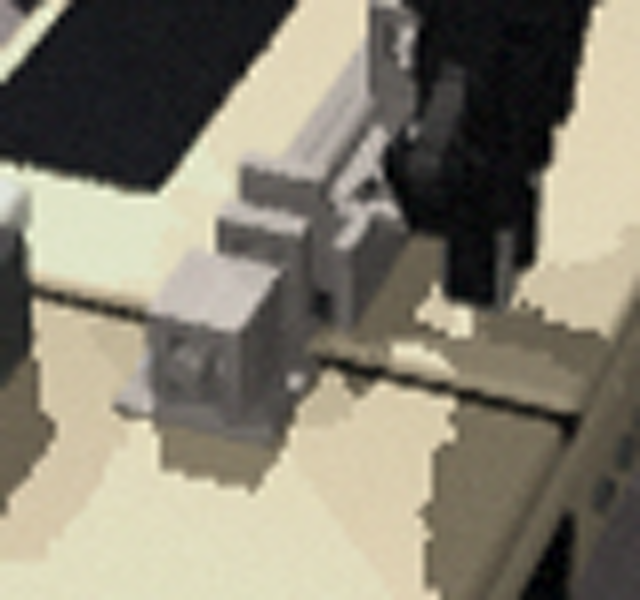

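The handle lies in the notch as far as can be seen, and the shank passes between the rail parts near (400,215). I'll open the fingers, lift clear and verify.

Emit:
jog_arm --targets '[200,0,0,0,0,0,0,160,0,0,0,0,0,0,120,0,0,0,0,0,0,90,0,0,0,0,0,0,90,0,0,0,0,0,0,90,0,0,0,0,0,0,90,0,0,0,0,0,0,90,0,0,-15,0,0,0,90,0,0,-35,0,0,0,90,0,0,-65,0,0,0,90,0,0,-95,0,0,0,90,-20,0,-120,0,0,0,90,-20,0,-120,0,0,0]'

```text
t: 11.18
tool_pos: [0.4628, 0.0105, 0.3011]
orientation: [3.119, 0.359, 0.008]
force: [0.6, 0.2, 1.0]
finger_gap: 0.0552
grasp_force: 0.0
```

Run:
```python
from h import *
from scipy.optimize import least_squares
s=sense(); print(s["t"],s["force"].round(1),s["finger_gap"])
a,D=snap("side","s5")
cv2.imwrite("pics/c5.png",cv2.resize(a[180:260,290:370],(640,600),interpolation=2)[:,:,::-1])
U=tounit(cloud("side",D),q0)
k=U[(abs(U[:,0]+84)<16)&(abs(U[:,1]-6)<16)&(U[:,2]>108)&(U[:,2]<140)]
f=least_squares(lambda p:np.linalg.norm(k-p,axis=1)-9,[-84,4,121],loss="soft_l1"); print("knob",len(k),f.x.round(1),np.abs(f.fun).mean())
t=U[(abs(U[:,1]-7)<7)&(U[:,0]<-50)&(U[:,0]>-76)&(U[:,2]>98)]; print(t[np.argsort(t[:,0])].round(1)[::2])
```

```text
11.1833 [0.6 0.2 1. ] 0.05516833666171374
knob 57 [-82.8   6.7 124.9] 1.7289270901165874
[[-74.7   6.2 125.1]
 [-74.    9.  488.7]
 [-73.4   9.9 127.5]
 [-73.3   9.5 124.1]
 [-72.6   7.8 128.8]
 [-71.5  13.9 492.1]
 [-71.2   9.4 401.5]
 [-71.   12.3 489.5]
 [-70.5   9.1 126.1]
 [-69.4   6.  126.6]
 [-69.2   9.9 401.4]
 [-68.5  10.6 126.6]
 [-68.    9.3 122.3]
 [-65.9  10.7 122.8]
 [-65.1   8.6 124.2]
 [-64.3  13.5 124.5]
 [-63.    9.9 127.7]
 [-61.5  11.7 609.7]
 [-60.5  10.  120.8]
 [-59.8   8.3 125.6]
 [-59.7   0.8 123.1]
 [-58.6  12.1 121.8]
 [-58.2  11.1 124.1]
 [-57.4  11.1 607.4]
 [-57.   10.1 610.8]
 [-56.    5.2 125.3]
 [-55.    8.7 492.4]
 [-54.5   8.2 124. ]
 [-54.2  13.  602.2]
 [-53.8  12.  603.7]
 [-53.   11.2 119.5]
 [-52.2   8.9 120.7]
 [-51.7   7.7 122.8]
 [-51.   12.6 100.8]
 [-50.6   4.4 104.1]
 [-50.2   3.5 109.7]
 [-50.   10.1 111.4]]
```

View pics/c5.png

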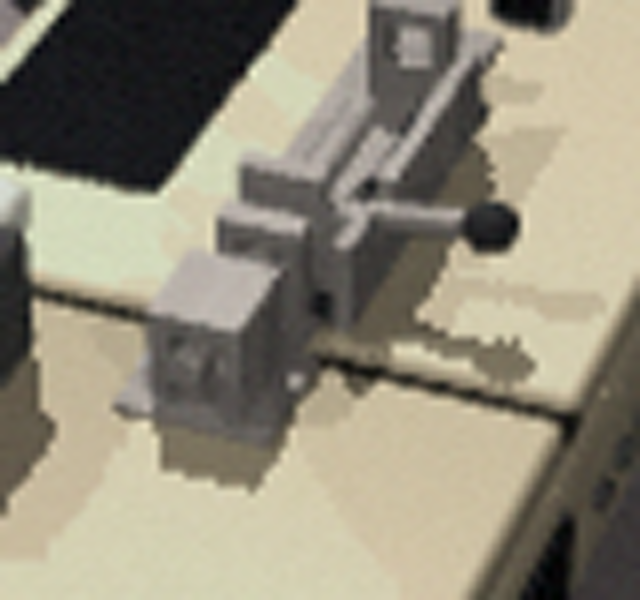

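The side view shows the handle through the notch, with the knob at (492,227) in the crop. The knob height fit is 125 mm and home is about 120.6 mm, so it may not be fully home. I'll work out the angle from the pixels and plan a gentle press from above with shut fingers.

Run:
```python
from h import *
c,s=np.cos(q0[2]),np.sin(q0[2])
W=lambda x,y,z:[q0[0]+(c*x-s*y)/1e3,q0[1]+(s*x+c*y)/1e3,z/1e3]
print("measured",290+492/8-.44,180+227/7.5-.43)
for th in(1.3,1.35,1.4,1.45,1.5,1.55): print(th,proj("side",W(-20-65*np.sin(th),4.5+2.9,116+65*np.cos(th)-1))[0].round(1))
print("initial check",proj("side",W(-36,-64.5+2.9,179-1))[0],S(416,87))
print(goto([-87,4,218-54]))
```

```text
measured 351.06 209.83666666666664
1.3 [350.  207.7]
1.35 [350.2 208.8]
1.4 [350.5 209.8]
1.45 [350.6 210.9]
1.5 [350.7 212. ]
1.55 [350.7 213. ]
initial check [341.87518061 173.43596552] (342.0624324324324, 173.1435135135135)
(array([16.4, -0.5, 80.7]), array([ 0.002, -0.004,  0.   ]))
```

Pixels suggest about 1.40 rad, so it is slightly short of home. I'll shut the fingers, hover over the knob and press gently.

Emit:
jog_arm --targets '[255,6,0,20,0,0,0,255,16,0,50,0,0,0,255,16,0,76,0,0,0,255,16,0,76,0,0,0,255,16,0,76,0,0,0,255,16,0,76,0,0,0,255,16,0,76,0,0,0]'

```text
t: 11.82
tool_pos: [0.4792, 0.0143, 0.2214]
orientation: [3.12, 0.358, 0.003]
force: [-0.1, -0.7, -0.2]
finger_gap: 0.0002
grasp_force: 0.0
```

Emit:
jog_arm --targets '[255,0,0,3,0,0,0,255,0,0,6,0,0,0,255,0,0,6,0,0,0]'

```text
t: 12.07
tool_pos: [0.4786, 0.0145, 0.2136]
orientation: [3.121, 0.358, 0.0]
force: [0.2, -0.9, 0.1]
finger_gap: -0.0002
grasp_force: 0.0
```

Emit:
jog_arm --targets '[255,0,0,2,0,0,0,255,0,0,4,0,0,0,255,0,0,4,0,0,0]'

```text
t: 12.32
tool_pos: [0.4784, 0.0145, 0.2092]
orientation: [-3.121, -0.359, 0.001]
force: [-1.0, 0.1, -0.5]
finger_gap: 0.0001
grasp_force: 0.0
```

Emit:
jog_arm --targets '[255,0,0,1.5,0,0,0,255,0,0,1.5,0,0,0]'

```text
t: 12.48
tool_pos: [0.4784, 0.0145, 0.2078]
orientation: [-3.121, -0.359, 0.001]
force: [-1.1, 0.5, 0.2]
finger_gap: -0.0001
grasp_force: 0.0
```

Emit:
jog_arm --targets '[255,0,0,1.5,0,0,0,255,0,0,1.5,0,0,0]'

```text
t: 12.65
tool_pos: [0.4785, 0.0145, 0.2065]
orientation: [3.121, 0.359, -0.0]
force: [-0.5, 0.1, 0.7]
finger_gap: -0.0001
grasp_force: 0.5
```

Emit:
jog_arm --targets '[255,0,0,1,0,0,0,255,0,0,1,0,0,0]'

```text
t: 12.82
tool_pos: [0.4785, 0.0145, 0.2055]
orientation: [3.121, 0.359, -0.0]
force: [-0.6, -0.4, 1.6]
finger_gap: 0.0002
grasp_force: 0.7
```

Emit:
jog_arm --targets '[255,0,0,1,0,0,0,255,0,0,1,0,0,0]'

```text
t: 12.98
tool_pos: [0.4785, 0.0145, 0.2045]
orientation: [3.121, 0.359, -0.0]
force: [-1.3, -0.5, 1.3]
finger_gap: -0.0001
grasp_force: 0.8
```

Contact came at tip z ≈ 133, and the 1.5 N force is the handle's own drag, so it is still swinging down. I'll continue until the bottom is felt.

Emit:
jog_arm --targets '[255,0,0,1,0,0,0,255,0,0,1,0,0,0]'

```text
t: 13.15
tool_pos: [0.4785, 0.0145, 0.2034]
orientation: [3.121, 0.359, -0.0]
force: [-1.2, -0.6, 1.4]
finger_gap: -0.0002
grasp_force: 0.7
```

Emit:
jog_arm --targets '[255,0,0,1,0,0,0,255,0,0,1,0,0,0]'

```text
t: 13.32
tool_pos: [0.4785, 0.0145, 0.2024]
orientation: [3.121, 0.359, -0.0]
force: [0.6, 0.4, 1.7]
finger_gap: -0.0001
grasp_force: 0.7
```

Emit:
jog_arm --targets '[255,0,0,0.7,0,0,0,255,0,0,0.7,0,0,0]'

```text
t: 13.48
tool_pos: [0.4785, 0.0145, 0.2018]
orientation: [3.121, 0.359, -0.0]
force: [-2.3, -0.4, 3.0]
finger_gap: 0.0
grasp_force: 1.2
```

Emit:
jog_arm --targets '[255,0,0,0.7,0,0,0,255,0,0,0.7,0,0,0]'

```text
t: 13.65
tool_pos: [0.4785, 0.0145, 0.2013]
orientation: [3.121, 0.359, -0.0]
force: [-2.7, -0.8, 5.0]
finger_gap: -0.0
grasp_force: 2.2
```

The bottom is felt: force rose to 5 N at tip z ≈ 128, which agrees with 1.5 rad. I'll lift straight off, retreat and verify.

Emit:
jog_arm --targets '[255,0,0,0.3,0,0,0,255,0,0,0.3,0,0,0,255,0,0,-5,0,0,0,255,0,0,-30,0,0,0,255,0,0,-65,0,0,0,255,0,0,-100,0,0,0,255,-10,40,-110,0,0,0,255,-10,80,-110,0,0,0,255,-10,120,-110,0,0,0,255,-10,160,-110,0,0,0,255,-10,200,-110,0,0,0,255,-10,240,-110,0,0,0,255,-10,240,-110,0,0,0,255,-10,240,-110,0,0,0]'

```text
t: 14.82
tool_pos: [0.5232, -0.2233, 0.3102]
orientation: [-3.12, -0.354, 0.001]
force: [-0.4, 1.5, 0.3]
finger_gap: -0.0002
grasp_force: 0.0
```

Run:
```python
from h import *
s=sense(); print(s["t"],s["force"].round(1),s["tool_pos"])
a,_=snap("side","s6"); b,_=snap("top","t6")
cv2.imwrite("pics/c6.png",np.hstack([cv2.resize(x,(400,400),interpolation=2) for x in (a[185:245,300:360],b[170:230,290:350])])[:,:,::-1])
```

```text
14.8167 [-0.4  1.5  0.3] [ 0.52318891 -0.22333549  0.31022166]
```

View pics/c6.png

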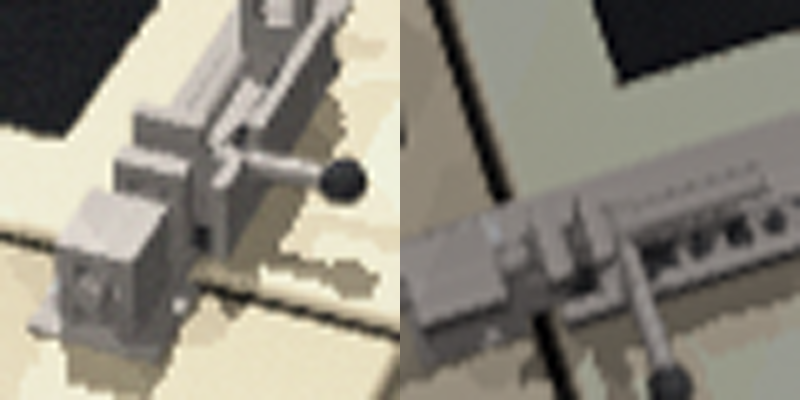

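Knob pixel: side (351.0, 211.8), which gives handle ≈ 1.49. I'll check the handle's y against the stop in both views.

Run:
```python
from h import *
for n,x in(("side",(300+342/6.667-.43,185+181/6.667-.43)),("top",(290+269/6.667-.43,170+381/6.667-.43))):
    P=at(n,*x,.120); print(n,"knob z=120",tounit(P[None],q0).round(1))
p,e=tri((300+342/6.667-.43,185+181/6.667-.43),(290+269/6.667-.43,170+381/6.667-.43)); print(tounit(p[None],q0).round(1),e)
for n,b in(("side",2.9),("top",-1.9)):
    U=tounit(cloud(n,np.load(f"pics/{n[0]}6.npy")),q0); U[:,1]-=b
    t=U[(U[:,2]>137.5)&(U[:,2]<147)&(abs(U[:,0]+20)<16)&(abs(U[:,1]-15)<20)]; print(n,"stop",np.percentile(t[:,1],[0,5,50,95,100]).round(1))
    t=U[(abs(U[:,1]-4)<12)&(U[:,0]<-53)&(U[:,0]>-73)&(U[:,2]>113)&(U[:,2]<132)]; print(n,"shank",np.percentile(t[:,1],[0,5,50,95,100]).round(1),"z",np.percentile(t[:,2],[50,95]).round(1),len(t))
    k=U[(abs(U[:,0]+85)<14)&(abs(U[:,1]-4)<14)&(U[:,2]>108)&(U[:,2]<136)]; print(n,"knob y med",np.median(k[:,1]).round(1),np.percentile(k[:,1],[2,98]).round(1))
```

```text
side knob z=120 [[-85.1   6.8 120. ]]
top knob z=120 [[-84.    3.5 120. ]]
[[-83.8   3.3 117. ]] 0.00020014582540560993
side stop [ 7.1  7.8 11.9 15.7 16.8]
side shank [-1.1  1.5  5.6  8.8 10.1] z [120.6 122.7] 32
side knob y med 6.8 [ 0.9 12.4]
top stop [ 9.7  9.9 13.8 17.7 17.8]
top shank [0.8 0.9 5.3 9.1 9.6] z [123.3 126.8] 30
top knob y med 5.5 [-2.3 12.8]
```

The knob is at y ≈ 4.6 and the shank's +y edge at about 9.3. The stop's face is at about 9, so the handle is against the stop. The handle is at about 1.5 rad and the robot is clear.

```bash
python3 -c "
from station import *
print(sign_off())"
```

```text
the job is handed in; nothing more can be done
None
```

The hatch is locked and the job handed in: the bolt is slid across to its stop, the handle is fully down in the notch at about 1.5 rad, and the robot is clear of everything.

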